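# Square up a shelf frame on the charging shop's bench

## Task

The new shelf frame on the assembly board is out of square: turn the blue turnbutton on the back fence until it lies straight across the plate and holds it down in the jig. Then take the wooden carpenter's square, lay it flat on the board in the inside corner between plate and stud and press it home, pushing the leaning stud outwards until both outer faces of the square lie flush against the wood, and finish while still holding it pressed there, so that the stud stays square for the second screw. Leave the phones and the other things on the bench where they are.

Things in the scene. Friction and masses are not known exactly. Their poses are not given: they have to be found in the camera images.
- jig: Assembly jig fixed to the bench: grey-faced board 315 x 410 mm, 15 mm thick, with a dark fence 50 mm wide, 36 high above it, along its back edge. Axes: x from its open front edge to the fence, y along the fence away from the stud's end, z up. Origin: on the bench, 160 mm behind the front edge, 180 mm from the stud's end. A cleat 18 mm high stands before the plate at x 34 to 53, y 170 to 200 mm.
- button_pivot (a point): Screw on which the turnbutton turns, on the middle of the fence's width, half-way up the button's 12 mm thickness (58.5 mm above the bench; the fence's top is at 51 mm, the plate's at 50 mm). Axes are the jig's. The plate lies 26 to 70 mm before it (-x).
- button (a joint): Turnbutton angle (rad): 0 with its nose along the fence, pointing along the jig's +y, clear of the plate; grows counter-clockwise seen from above; at 1.57 the nose points to the jig's -x, straight across the plate. Range -0.1 to 2.1; light friction (0.04 N m) leaves it where it is put. Starts at 0 to 0.4.
- button_nose (a point): Point on the blue turnbutton's centre line, half-way up its thickness, 50 mm from the pivot towards the nose. The button is a bar 90 mm long, 24 wide, 12 thick with round ends: nose 65 mm from the pivot, tail 25 mm. Its underside clears the fence by 1.5 mm and the plate by 2.5 mm; its screw head stands 3 mm proud. Axes: y along the nose, x across the bar, z up.
- corner (a point): Inside corner of the frame, 10 mm above the board (25 mm above the bench): where the plate's front face meets the line of the stud's inner face when square. Axes are the plate's: x across it towards the fence, y along its front face away from the stud, z up. The stud runs from here along -x, and its inner face looks to +y.
- plate: The plate: pale batten 350 x 44 mm, 35 mm high, lying loose on the board against the fence, between two end stops, with about 1 mm play. Origin in the middle of its underside; x across it towards the fence, y along it away from the stud. In the rules its wood is called plate_c0.
- stud (a joint): Lean of the stud (pale batten 200 x 44 mm, 35 high) in rad: 0 is square to the plate, positive leans inwards (free end towards the corner's +y); starts at 0.05 to 0.11, can be pushed past square to -0.06. It pivots on one strap screw 12 mm inside the plate's front face, 22 mm outside the line of its inner face; friction (0.25 N m, plus rubbing on the board) leaves it where it is put.
- square_grip (a point): Carpenter's square lying flat: the middle of its dark diagonal brace, half-way up (10 mm over its underside), the place to grip. Two wooden legs 200 mm long (outer), 30 wide, 20 thick, meet at a right angle; the brace, 24 wide, 20 thick, runs along (1, -1). A triangular window lies between (85 mm from here to the inner corner). Axes: x along one leg, y along the other, away from the corner.
- square_corner (a point): Outer corner of the square, half-way up, at (-90, -90, 0) mm from square_grip, same axes. The two outer faces run from here along x and along y. In its place in the frame the square's x points along the corner's y and its y along the corner's -x.
- square: The carpenter's square as a whole, 190 to 310 g, same axes; origin under the middle of the brace, on the underside. It rubs on board, plate and stud with a friction of about 0.5 to 0.7, so part of a push on one face is carried by rubbing on the others.
- phone_a: Black phone, 150 x 72 x 9 mm, lying on the bench; to be left alone. Origin in the middle of its underside.
- phone_b: White phone, 150 x 72 x 9 mm, lying on the bench; to be left alone. Origin in the middle of its underside.
- powerbank: White and red power bank, 140 x 70 x 22 mm; to be left alone. Origin in the middle of its underside.
- tape: Yellow tape measure, 70 x 34 x 50 mm; to be left alone. Origin in the middle of its underside.
- driver: Red-handled screwdriver, 190 mm long, lying on the bench; to be left alone.
- screws: Small jar of screws, 60 mm across, 65 mm high; to be left alone. Origin in the middle of its underside.

How it is judged:
By the outcome, as a careful person would: the job done as asked, in the order asked, and still so for the second after the job is handed in, while the arm keeps its last pose, push and grip.
It also fails if it takes over 72 s, if anything falls off the work surface, if the arm or the gripper's body presses on something with over 40 N, if the wrist force passes 120 N, or if a joint passes its speed limit or range.

## Robot

A 6-joint arm with a two-finger parallel gripper is mounted at the origin on the work surface. World frame = base frame: x ahead of the robot, y to its left, z up, the work surface at z = 0. Lengths are in m, angles in degrees, forces in N, time in s.
With the tool pointing down it reaches from about 0.3 to 0.75 m from the base axis. Payload 8.5 kg.
Tool frame: the origin (TCP) lies on the centre line of the jaws, within the pads' length; the fingertips stand 14 mm ahead of it and the grasp point (between the pads) lies 5 mm behind it; z points along the fingers, x is the direction in which the jaws open and shut, and the axes are right-handed (so a half turn about z gives the same grasp; the last joint's range is limited). The gripper opens to 85 mm and grips with 20 to 120 N. Pads are 22 mm wide; open, the fingers measure 114 mm over their backs; the gripper's body (76 mm by 85 mm) begins 54 mm behind the grasp point. The pads swing forward as they close: fully open they stand 13 mm farther back than shut.
Start: joints at [54.127, 21.807, 74.336, -0, 83.858, -12.336], TCP at [0.22, 0.504, 0.245] pointing down, gripper open.
Joint ranges: [-178.18, 178.18], [-50.72, 133.34], [12.68, 142.11], [-81.47, 261.47], [9.98, 163.14], [-165.26, 165.26]. Speed limits (degrees/s): [136.94, 136.94, 180, 180, 180, 180].

## Interface

Orientations are given as a 3x3 rotation matrix whose columns are the frame's x, y, z axes.
In Python, from rig import * gives the robot as it stands.
- The arm moves only by the shell command python3 -m crank 'ROWS' [FORCE]. ROWS is JSON, one flat list of numbers, 7 for each row, row after row: the turn, a rotation vector about the world's x, y, z in rad, then the shift along the world's x, y, z in m, then the opening in per cent of the stroke, from 0 (shut) to 100 (fully open). A call has 1 to 20 rows; each row shifts and turns the commanded pose from where the row before left it; what a row does not reach is not made up. A row lasts 1/10 s, in which the tool goes at most 50 mm and 8.59 degrees, less where a joint would pass 70% of its speed; a pose out of reach is approached as far as the arm can. A call is refused whole if a number of a shift passes 0.05 or a number of a turn 0.15, either way. A call with a gripper value outside its range is refused whole. The fingers move at their own pace and stop on an object; FORCE is the grip in N (left out, the last holds). Time passes only in rows, so rows that do not move let the fingers close. It gives the time, the measured TCP pose, the force and the opening at its end, in the units of the state.
- observe(): the state, without advancing time (a new reading comes with each control period).
- get_image(name): name is "side" or "top" or "wrist"; returns a dict with "frame" (400x640x3 uint8, red, green, blue), "fov_y" (degrees; the focal length in pixels is half the picture's height over the tangent of half this angle, whatever the lens; pixels are square), "cx", "cy" (the principal point, pixels), "world_to_cam" (4x4, takes a point from world to camera coordinates). Camera axes: x right, y up, looking along -z (the intrinsics and any distortion apply to the point x, -y, -z); pixel columns grow to the right and rows downward; lengths in m; the calibration is good to about 2 mm. A picture is of the moment at which its call begins. There is no depth.
- close_job(): hands the job in, once; it reports no verdict.
The state is a dict: "time_s": time; "q": joint angles; "qvel": joint speeds; "joint_efforts": joint torques, N m; "position": TCP position; "tool_rot": TCP orientation; "ft_force": force on the tool from outside, world axes, zero at the start; "wrist_torque": the same for the moment, N m; "grip_width": finger opening in m.
Only numpy, scipy, OpenCV 4.12 (cv2) and the standard library are available. Lean on these libraries where they do the work, as an engineer would, in place of code of your own. Each camera call takes 0.05 s, during which the arm holds its last target. There are 200 camera calls.

## Working session

There is one attempt and no reset: what is moved stays moved. The work goes in short steps, Python scripts to look and compute and a shell command to move; the robot and the scene stay as the last step left them, time stands still between calls to the robot, and variables do not carry over. Pictures are saved under pics/ and viewed, about 8 in all and at most 12, crops included, and the job is handed in when it is done.

```bash
mkdir -p pics; ls; python3 - <<'E'
from rig import *
import cv2
for n in("top","side"):
    g=get_image(n); cv2.imwrite(f"pics/{n}0.png",g["frame"][:,:,::-1]); print(n,{k:v for k,v in g.items() if k!="frame"})
s=observe();print(s["time_s"],s["position"],s["tool_rot"],s["grip_width"])
E
```

```text
pics
top {'fov_y': 51.74643649225955, 'cx': 312.96996542986176, 'cy': 200.84383285544675, 'world_to_cam': array([[-3.78982137e-03, -9.99785703e-01,  2.03515406e-02,
         4.05177946e-03],
       [ 9.86579129e-01, -4.15980314e-04,  1.63283338e-01,
        -5.93672529e-01],
       [-1.63239881e-01,  2.06972199e-02,  9.86369285e-01,
        -1.56115321e+00],
       [ 0.00000000e+00,  0.00000000e+00,  0.00000000e+00,
         1.00000000e+00]])}
side {'fov_y': 55.137883844938365, 'cx': 318.1464549119394, 'cy': 199.53971994528172, 'world_to_cam': array([[-0.99679182, -0.07991806, -0.00437803,  0.5924892 ],
       [ 0.05033154, -0.66842104,  0.74207819, -0.07011442],
       [-0.06223182,  0.73947712,  0.67029903, -1.28643089],
       [ 0.        ,  0.        ,  0.        ,  1.        ]])}
0.1 [0.21950616 0.50403946 0.24478639] [[ 3.99358854e-01  9.16794386e-01 -7.48000452e-04]
 [ 9.16793835e-01 -3.99359464e-01 -1.04059262e-03]
 [-1.25273053e-03 -2.70192326e-04 -9.99999179e-01]] 0.08566380745358118
```

View pics/top0.png

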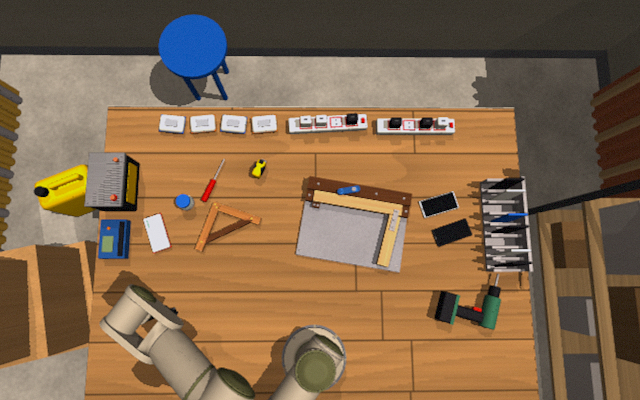

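View pics/side0.png

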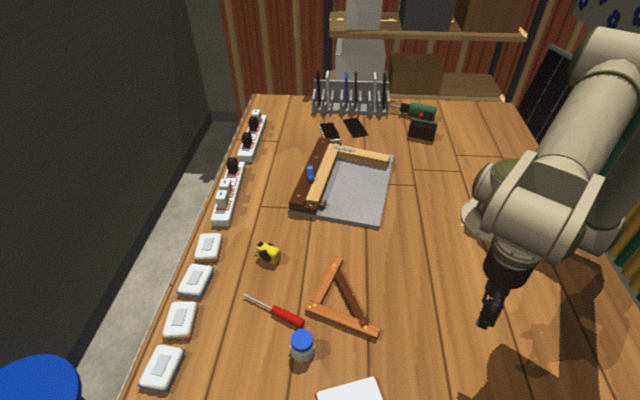

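The overview shows the jig at about (355,225) with the fence at the back and the stud on the right. The square is at about (225,228), its corner at (217,205). I'll zoom in on the jig and check the wrist view.

```bash
cat > h.py <<'E'
from rig import *
import numpy as np, cv2
def K(g):
    h=g["frame"].shape[0]; f=h/2/np.tan(np.radians(g["fov_y"])/2); return f
def w2p(g,P):
    P=np.atleast_2d(P); c=P@g["world_to_cam"][:3,:3].T+g["world_to_cam"][:3,3]; f=K(g)
    return np.c_[g["cx"]+f*c[:,0]/-c[:,2], g["cy"]-f*c[:,1]/-c[:,2]]
def p2w(g,uv,z):
    uv=np.atleast_2d(uv).astype(float); f=K(g); R=g["world_to_cam"][:3,:3]; t=g["world_to_cam"][:3,3]
    d=np.c_[(uv[:,0]-g["cx"])/f,-(uv[:,1]-g["cy"])/f,-np.ones(len(uv))]@R; o=-R.T@t
    return o+d*((z-o[2])/d[:,2])[:,None]
def snap(n,name,crop=None,zoom=1):
    g=get_image(n); im=g["frame"][:,:,::-1].copy()
    if crop: a,b,c,d=crop; im=im[b:d,a:c]
    if zoom!=1: im=cv2.resize(im,None,fx=zoom,fy=zoom,interpolation=cv2.INTER_CUBIC)
    cv2.imwrite(f"pics/{name}.png",im); 
    import pickle; pickle.dump(g,open(f"pics/{name}.pkl","wb")); return g
def load(name):
    import pickle; return pickle.load(open(f"pics/{name}.pkl","rb"))
E
python3 - <<'E'
from h import *
g=snap("wrist","w0"); print({k:v for k,v in g.items() if k!="frame"})
t=snap("top","t1",(290,170,420,280),6)
for n,uv,z in[("sqcorner",(217,204),.02),("sq yend",(260,220),.02),("sq xend",(198,248),.02),("fenceL",(305,180),.05),("fenceR",(412,197),.05),("boardFL",(296,255),.015),("boardFR",(402,272),.015),("button",(348,190),.06)]:
    print(n,p2w(t,uv,z).round(3))
E
```

```text
{'fov_y': 58.97218375005382, 'cx': 324.4005456603472, 'cy': 196.47000525372349, 'world_to_cam': array([[ 0.40004213,  0.91649606, -0.00112964, -0.54939557],
       [-0.87968258,  0.38362697, -0.28104964,  0.03647183],
       [-0.25714752,  0.11342542,  0.95969257, -0.37875019],
       [ 0.        ,  0.        ,  0.        ,  1.        ]])}
sqcorner [[0.586 0.381 0.02 ]]
sq yend [[0.522 0.211 0.02 ]]
sq xend [[0.413 0.449 0.02 ]]
fenceL [[0.677 0.034 0.05 ]]
fenceR [[ 0.609 -0.386  0.05 ]]
boardFL [[0.385 0.069 0.015]]
boardFR [[ 0.318 -0.344  0.015]]
button [[ 0.635 -0.134  0.06 ]]
```

View pics/t1.png

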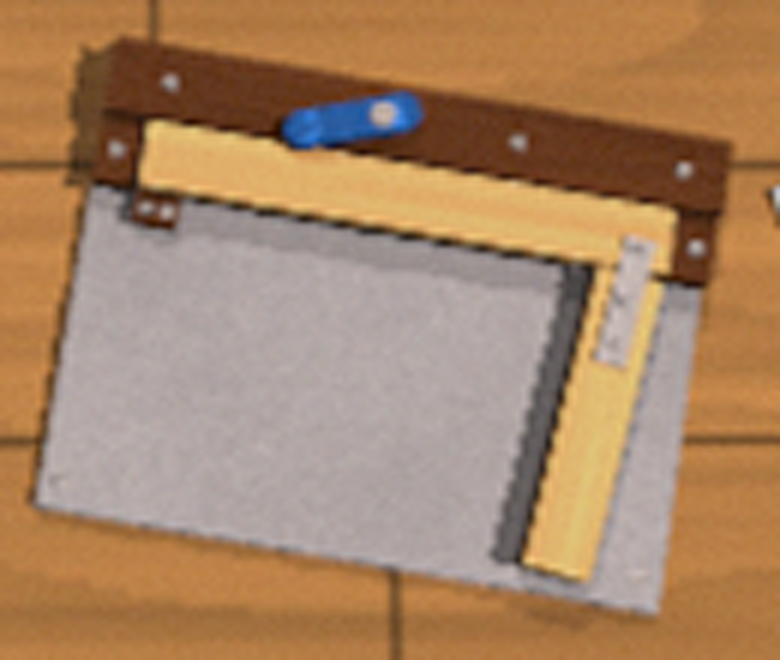

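View pics/w0.png

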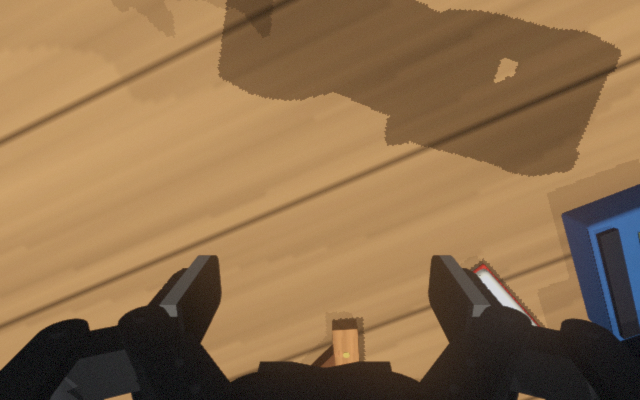

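```bash
python3 - <<'E'
from h import *
from scipy.optimize import least_squares
t=load("t1")
c=lambda u,v:(290+u/6-.4,170+v/6-.4)
M=np.array([[.155,.23,.051],[.155,-.18,.051],[-.16,.23,.015],[-.16,-.18,.015]])
uv=np.array([c(124,38),c(732,145),c(35,505),c(658,612)])
def T(p,m): 
    C,S=np.cos(p[2]),np.sin(p[2]); m=np.atleast_2d(m); return np.c_[p[0]+C*m[:,0]-S*m[:,1],p[1]+S*m[:,0]+C*m[:,1],m[:,2]]
r=least_squares(lambda p:(w2p(t,T(p,M))-uv).ravel(),[.47,-.15,-.1]); p=r.x
print(p,np.degrees(p[2]),r.fun.round(2)); np.save("jig.npy",p)
inv=lambda P:T([0,0,-p[2]],P-np.r_[p[:2],0])
for n,q,z in[("pivot",(384,112),.0675),("nose",(285,128),.064),("plL back",(148,121),.05),("plR back",(678,208),.05),("plL front",(139,185),.05),("stud in top",(597,268),.05),("stud in end",(524,562),.05),("stud out end",(588,580),.05)]:
    P=p2w(t,c(*q),z); print(n,P.round(4),inv(P).round(4))
# square, from full picture colour mask
f=t["frame"]; cv2.imwrite("pics/sq.png",cv2.resize(f[190:260,185:270,::-1],None,fx=8,fy=8,interpolation=cv2.INTER_CUBIC))
w=load("w0")["world_to_cam"]; print("cam",-w[:3,:3].T@w[:3,3])
E
```

```text
[ 0.50426698 -0.1834038  -0.17680103] -10.129952725224765 [-0.67 -1.13  0.71 -0.97  0.04  0.73 -0.07  1.25]
pivot [[ 0.64   -0.1549  0.0675]] [[0.1286 0.0519 0.0675]]
nose [[ 0.6302 -0.0908  0.064 ]] [[0.1077 0.1133 0.064 ]]
plL back [[ 0.6375 -0.0024  0.05  ]] [[0.0993 0.2016 0.05  ]]
plR back [[ 0.5798 -0.3479  0.05  ]] [[ 0.1032 -0.1487  0.05  ]]
plL front [[0.5951 0.0036 0.05  ]] [[0.0565 0.2001 0.05  ]]
stud in top [[ 0.5404 -0.2936  0.05  ]] [[ 0.0549 -0.1021  0.05  ]]
stud in end [[ 0.3518 -0.2405  0.05  ]] [[-0.14  -0.083  0.05 ]]
stud out end [[ 0.3404 -0.281   0.05  ]] [[-0.1442 -0.1249  0.05  ]]
cam [0.15447033 0.53248719 0.37311351]
```

View pics/sq.png

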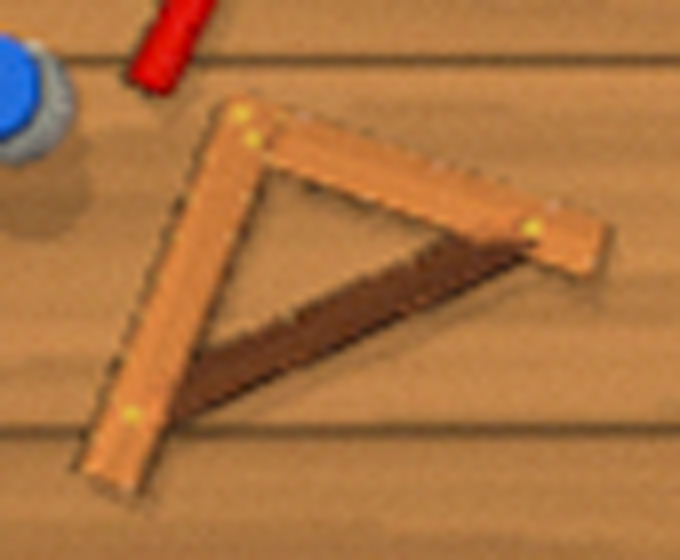

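Found: jig yaw about −10°, pivot about (0.640, −0.155), button about 0.33 rad, stud lean about 0.1 rad. In the square crop the corner is at (225,95) and the leg ends are at (78,470) and (612,225). Next I move above the button.

```bash
python3 -m crank '[0,0,-0.067,0.0275,-0.041,-0.003,100, 0,0,-0.067,0.0275,-0.041,-0.003,100, 0,0,-0.067,0.0275,-0.041,-0.003,100, 0,0,-0.067,0.0275,-0.041,-0.003,100, 0,0,-0.067,0.0275,-0.041,-0.003,100, 0,0,-0.067,0.0275,-0.041,-0.003,100, 0,0,-0.067,0.0275,-0.041,-0.003,100, 0,0,-0.067,0.0275,-0.041,-0.003,100, 0,0,-0.067,0.0275,-0.041,-0.003,100, 0,0,-0.067,0.0275,-0.041,-0.003,100, 0,0,-0.067,0.0275,-0.041,-0.003,100, 0,0,-0.067,0.0275,-0.041,-0.003,100, 0,0,-0.067,0.0275,-0.041,-0.003,70, 0,0,-0.067,0.0275,-0.041,-0.003,45, 0,0,-0.067,0.0275,-0.041,-0.003,45, 0,0,0,0,0,0,45]' 20
python3 - <<'E'
from h import *
g=snap("wrist","w1")
from scipy.optimize import least_squares
t=load("t1"); c=lambda u,v:(185+u/8-.4,190+v/8-.4)
M=np.array([[-.09,-.09,.02],[.11,-.09,.02],[-.09,.11,.02]]); uv=np.array([c(226,96),c(78,468),c(612,225)])
def T(p,m): 
    C,S=np.cos(p[2]),np.sin(p[2]); return np.c_[p[0]+C*m[:,0]-S*m[:,1],p[1]+S*m[:,0]+C*m[:,1],m[:,2]]
r=least_squares(lambda p:(w2p(t,T(p,M))-uv).ravel(),[.46,.33,2.77]);print("square grip,yaw",r.x,np.degrees(r.x[2]),r.fun.round(2))
E
```

```text
time_s: 1.8
position: [0.6338, -0.1159, 0.1982]
tool_rot: [[0.989, 0.148, -0.001], [0.148, -0.989, -0.001], [-0.001, 0.0, -1.0]]
ft_force: [-0.7, 0.8, -1.1]
grip_width: 0.0383
square grip,yaw [0.48344955 0.34181218 2.79884103] 160.36177877134236 [ 0.48 -0.72 -0.17  0.72 -0.31 -0.02]
```

View pics/w1.png

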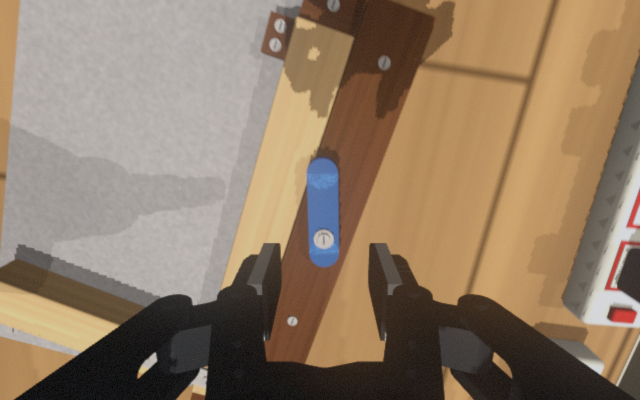

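```bash
python3 - <<'E'
from h import *
g=load("w1")
A=lambda a:(a,)
for n,u,z in[("pivot",(324,240),.0675),("nose",(322,157),.0645),("tail",(324.5,267),.0645),("plcornL",(298,17),.05),("plfront low",(235,240),.05),("plback top",(354,38),.05),("fencecorner",(435,14),.051),("fence back low",(341,270),.051)]:
    print(n,p2w(g,u,z).round(4))
d=p2w(g,(322,157),.0645)-p2w(g,(324.5,267),.0645); print(np.linalg.norm(d),np.degrees(np.arctan2(d[0,1],d[0,0])))
p=np.load("jig.npy");print(p)
f=g["frame"].astype(int)
# plate front edge: pale vs grey via b channel saturation
P=[]
for v in range(60,250,5):
    row=f[v,150:330]; sat=row[:,0]-row[:,2]; k=np.where(sat>50)[0]
    if len(k): P.append((150+k[0],v))
W=p2w(g,P,.05); 
vx,vy,x0,y0=cv2.fitLine(W[:,:2].astype(np.float32),cv2.DIST_HUBER,0,.001,.001).ravel(); print("front line yaw",np.degrees(np.arctan2(vy,vx)),x0,y0)
n=np.array([vy,-vx]); print((W[:,:2]-[x0,y0])@n)
E
```

```text
pivot [[ 0.6396 -0.1561  0.0675]]
nose [[ 0.6285 -0.0912  0.0645]]
tail [[ 0.6437 -0.181   0.0645]]
plcornL [[0.5974 0.0028 0.05  ]]
plfront low [[ 0.5663 -0.1746  0.05  ]]
plback top [[ 0.639  -0.0048  0.05  ]]
fencecorner [[0.6928 0.0188 0.051 ]]
fence back low [[ 0.6593 -0.1887  0.051 ]]
0.09101829717242316 99.63612105712939
[ 0.50426698 -0.1834038  -0.17680103]
front line yaw 80.05167 0.578786 -0.09954004
[ 6.53990446e-05  3.51650074e-04 -5.96717682e-05  2.28265454e-04
 -1.86634962e-04  1.03006879e-04 -3.15533814e-04 -2.41686700e-05
  2.69434057e-04 -1.53305539e-04  1.42070240e-04 -2.84449451e-04
  1.27192151e-05  3.12214716e-04 -1.18665890e-04  1.82675293e-04
 -2.52133436e-04  5.10745184e-05 -3.87733328e-04 -8.26372076e-05
  2.24915146e-04 -2.18511086e-04  9.09865786e-05 -3.56599989e-04
 -4.51342323e-05  2.68890552e-04 -1.83501558e-04  1.32552137e-04
 -3.24171475e-04 -6.06458200e-06  3.14710722e-04 -1.47017194e-04
  1.75876120e-04 -2.90365247e-04  3.46720086e-05  3.62494224e-04
 -1.08962796e-04  2.21072524e-04]
```

```bash
python3 -m crank '[0,0,0.02,-0.0017,0.0042,-0.035,45, 0,0,0,0,0,-0.035,45, 0,0,0,0,0,-0.03,40, 0,0,0,0,0,-0.02,40, 0,0,0,0,0,-0.01,40, 0,0,0,0,0,0,40]'
```

```text
time_s: 2.45
position: [0.6299, -0.1057, 0.0696]
tool_rot: [[0.985, 0.175, -0.002], [0.175, -0.985, 0.001], [-0.002, -0.001, -1.0]]
ft_force: [0.5, 0.1, -0.1]
grip_width: 0.0343
```

```bash
python3 -m crank '[0,0,0,0.002,-0.006,0,40, 0,0,0.1017,-0.0045,-0.0010,0,40, 0,0,0.1017,-0.0044,-0.0015,0,40, 0,0,0.1017,-0.0042,-0.0019,0,40, 0,0,0.1017,-0.0040,-0.0023,0,40, 0,0,0.1017,-0.0037,-0.0027,0,40, 0,0,0.1017,-0.0034,-0.0031,0,40, 0,0,0.1017,-0.0031,-0.0034,0,40, 0,0,0.1017,-0.0027,-0.0037,0,40, 0,0,0.1017,-0.0023,-0.0040,0,40, 0,0,0.1017,-0.0019,-0.0042,0,40, 0,0,0.1017,-0.0015,-0.0044,0,40, 0,0,0.1017,-0.0010,-0.0045,0,40, 0,0,0,0,0,0,20, 0,0,0,0,0,0,20, 0,0,0,0,0,0,20, 0,0,0,0,0,0,20]' 20
```

```text
time_s: 4.15
position: [0.5962, -0.1496, 0.0717]
tool_rot: [[0.177, 0.984, 0.002], [0.984, -0.177, -0.001], [-0.001, 0.002, -1.0]]
ft_force: [-2.4, -0.1, 6.1]
grip_width: 0.0229
```

```bash
python3 -m crank '[0,0,0,0,0,0.001,40, 0,0,0,0,0,0,45, 0,0,0,0,0,0,45, 0,0,0,0,0,0.04,45, 0,0,0,0,0,0.05,60, 0,0,0,0,0,0.05,100, 0,0,0,0,0,0.05,100, 0,0,0,0,0,0,100, 0,0,0,0,0,0,100]'
python3 - <<'E'
from h import *
g=snap("wrist","w2"); 
E
```

```text
time_s: 5.05
position: [0.5958, -0.1493, 0.2619]
tool_rot: [[0.175, 0.985, 0.002], [0.985, -0.175, -0.001], [-0.0, 0.002, -1.0]]
ft_force: [-0.2, -0.5, -0.3]
grip_width: 0.0855
```

View pics/w2.png

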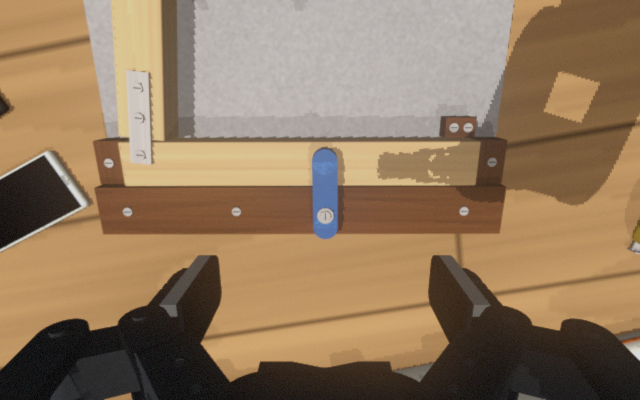

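```bash
python3 - <<'E'
from h import *
g=load("w2")
a=p2w(g,[(325,216)],.0675)[0]; b=p2w(g,[(324,149),(325,238)],.0645); d=b[0]-b[1]
print("bar dir",np.degrees(np.arctan2(d[1],d[0])),"pivot",a.round(4))
f=g["frame"].astype(int)
def line(P,z):
    W=p2w(g,P,z)[:,:2]; vx,vy,x,y=cv2.fitLine(W.astype(np.float32),cv2.DIST_HUBER,0,.001,.001).ravel(); return np.array([x,y]),np.array([vx,vy])
# plate front edge & plate/fence: print a column profile; stud inner row profile
for u in(220,270,380): print(u,f[130:146,u].tolist())
for v in(20,100): print(v,f[v,150:190:2].tolist())
print("screw",p2w(g,[(140,155)],.054),"fence back",p2w(g,[(105,234),(500,234)],.051), "fence ends front",p2w(g,[(98,187),(503,187)],.051))
E
```

```text
bar dir 170.51080790001103 pivot [ 0.6388 -0.1566  0.0675]
220 [[174, 166, 163], [176, 169, 164], [178, 170, 166], [177, 169, 165], [176, 169, 165], [172, 165, 159], [158, 151, 145], [121, 110, 99], [108, 92, 72], [114, 94, 75], [113, 94, 69], [129, 106, 80], [187, 157, 115], [213, 183, 135], [217, 188, 138], [217, 187, 136]]
270 [[171, 165, 160], [169, 162, 158], [170, 163, 159], [174, 167, 161], [176, 168, 163], [173, 165, 162], [162, 154, 149], [121, 108, 100], [109, 92, 75], [114, 96, 79], [111, 92, 72], [137, 112, 86], [191, 161, 118], [213, 182, 137], [219, 186, 140], [217, 185, 138]]
380 [[167, 161, 158], [168, 161, 158], [169, 163, 158], [167, 161, 156], [166, 159, 154], [167, 161, 156], [162, 154, 150], [130, 119, 109], [106, 90, 74], [106, 90, 70], [114, 94, 75], [147, 120, 90], [200, 168, 124], [215, 185, 138], [217, 188, 140], [216, 187, 139]]
20 [[218, 187, 137], [217, 189, 138], [217, 193, 142], [217, 191, 141], [217, 185, 137], [201, 169, 123], [115, 95, 68], [101, 83, 61], [101, 82, 61], [103, 85, 64], [103, 84, 62], [102, 86, 63], [100, 83, 62], [104, 89, 72], [126, 121, 115], [123, 118, 114], [127, 120, 114], [124, 118, 113], [121, 115, 111], [120, 114, 110]]
100 [[137, 117, 96], [213, 184, 135], [217, 190, 140], [217, 193, 143], [217, 193, 143], [217, 187, 139], [199, 168, 123], [112, 92, 70], [107, 89, 68], [106, 87, 69], [105, 88, 67], [106, 87, 65], [106, 89, 69], [104, 85, 65], [122, 115, 108], [126, 120, 115], [128, 119, 115], [128, 122, 116], [128, 122, 114], [130, 123, 117]]
screw [[ 0.55148548 -0.32107405  0.054     ]] fence back [[ 0.62415133 -0.38466581  0.051     ]
 [ 0.6956515   0.01666609  0.051     ]] fence ends front [[ 0.57506972 -0.37401659  0.051     ]
 [ 0.64555574  0.02146512  0.051     ]]
```

```bash
python3 - <<'E'
from h import *
g=load("w2")
a,b=p2w(g,[(220,141.6),(380,141.2)],.05)[:,:2]; d=(b-a)/np.linalg.norm(b-a); yaw=np.degrees(np.arctan2(d[1],d[0])); print("plate y dir",yaw,a)
s,e=p2w(g,[(161.3,20),(163.2,100)],.05)[:,:2]; ds=(s-e)/np.linalg.norm(s-e); print("stud dir",np.degrees(np.arctan2(ds[1],ds[0])),"lean",yaw+90-np.degrees(np.arctan2(ds[1],ds[0])))
ex=np.array([d[1],-d[0]])
sc=p2w(g,[(140,155)],.054)[0,:2]; print("screw depth",(sc-a)@ex)
c1=sc+.022*d; c1=c1-((c1-a)@ex)*ex; print("corner by screw",c1)
t=((a-e)@ex)/(ds@ex); k=e+t*ds; print("stud inner x plate",k,"rel corner y",(k-c1)@d)
print("jig coords ends", [(p2w(g,[u],.051)[0,:2]-c1)@d for u in((98,187),(503,187))])
for off in((0,0),(-.012,.035)):
  print("grip target",c1+(-.09+off[0])*ex+(.09+off[1])*d)
E
```

```text
plate y dir 80.0336119989468 [ 0.55284729 -0.24357526]
stud dir 163.9281325219747 lean 6.105479476972107
screw depth 0.012071491974593758
corner by screw [ 0.5434037  -0.29731683]
stud inner x plate [ 0.54358095 -0.29630818] rel corner y 0.0010241047548922451
jig coords ends [np.float64(-0.0700618751081667), np.float64(0.3316508519323761)]
grip target [ 0.47033819 -0.19309864]
grip target [ 0.46457674 -0.15654996]
```

Button is at about 1.578 rad, straight across the plate. Corner is (0.5434, −0.2973) and lean 0.107 rad. Next is the square.

```bash
python3 -m crank '[0,0,-0.0794,-0.0094,0.0409,-0.005,100, 0,0,-0.0794,-0.0094,0.0409,-0.005,100, 0,0,-0.0794,-0.0094,0.0409,-0.005,100, 0,0,-0.0794,-0.0094,0.0409,-0.005,100, 0,0,-0.0794,-0.0094,0.0409,-0.005,100, 0,0,-0.0794,-0.0094,0.0409,-0.005,100, 0,0,-0.0794,-0.0094,0.0409,-0.005,100, 0,0,-0.0794,-0.0094,0.0409,-0.005,100, 0,0,-0.0794,-0.0094,0.0409,-0.005,100, 0,0,-0.0794,-0.0094,0.0409,-0.005,100, 0,0,-0.0794,-0.0094,0.0409,-0.005,100, 0,0,-0.0794,-0.0094,0.0409,-0.005,100, 0,0,0,0,0,0,100, 0,0,0,0,0,0,100, 0,0,0,0,0,0,100]'
python3 - <<'E'
from h import *
g=snap("wrist","w3"); 
E
```

```text
time_s: 6.6
position: [0.483, 0.3407, 0.2004]
tool_rot: [[0.904, 0.428, -0.002], [0.428, -0.904, -0.001], [-0.002, 0.0, -1.0]]
ft_force: [0.0, 0.3, -0.3]
grip_width: 0.0852
```

View pics/w3.png

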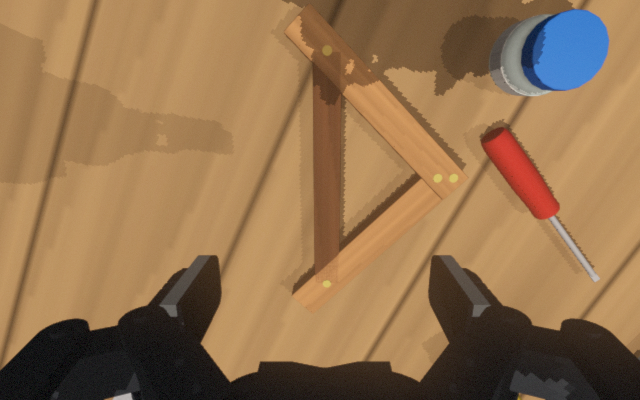

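```bash
python3 - <<'E'
from h import *
from scipy.optimize import least_squares
g=load("w3")
M=np.array([[-.09,-.09],[.11,-.09],[.11,-.06],[-.09,.11],[-.06,.11],[-.06,-.06]]); uv=np.array([(465,179),(306,5),(286,33),(310,310),(293,293),(418,178)])
def T(p,m): 
    C,S=np.cos(p[2]),np.sin(p[2]); return np.c_[p[0]+C*m[:,0]-S*m[:,1],p[1]+S*m[:,0]+C*m[:,1],np.full(len(m),.02)]
r=least_squares(lambda p:(w2p(g,T(p,M))-uv).ravel(),[.483,.342,2.8],loss="huber",f_scale=2);p=r.x
print(p,np.degrees(p[2]),(w2p(g,T(p,M))-uv).round(1).tolist())
f=g["frame"].astype(int)
m=((f.sum(2)<230)).astype(np.uint8)*255
for v in(130,160,190,220): print(v,[f[v,u].tolist() for u in range(308,352,3)])
E
```

```text
[0.4842145  0.33820183 2.79684005] 160.2471310884256 [[1.6, -0.2], [0.7, -2.1], [-5.5, -0.6], [0.4, 5.1], [-4.2, 3.6], [1.3, 0.7]]
130 [[174, 135, 85], [174, 135, 90], [127, 82, 53], [129, 85, 54], [129, 85, 56], [136, 90, 57], [134, 88, 55], [129, 84, 53], [125, 85, 54], [124, 81, 49], [130, 83, 54], [129, 96, 62], [165, 125, 83], [190, 149, 100], [188, 148, 99]]
160 [[170, 131, 86], [168, 128, 85], [125, 85, 56], [129, 86, 58], [128, 84, 54], [131, 87, 54], [132, 87, 54], [131, 86, 54], [131, 84, 51], [125, 82, 51], [128, 85, 54], [128, 96, 62], [148, 110, 70], [189, 148, 100], [190, 148, 98]]
190 [[172, 133, 88], [174, 136, 91], [130, 87, 55], [123, 80, 50], [124, 82, 50], [127, 85, 53], [129, 84, 52], [130, 87, 56], [135, 90, 58], [133, 89, 55], [126, 83, 51], [131, 99, 64], [150, 113, 74], [192, 151, 102], [191, 148, 98]]
220 [[160, 123, 79], [162, 123, 80], [127, 87, 54], [123, 81, 51], [122, 81, 52], [125, 84, 53], [126, 84, 55], [130, 87, 54], [133, 90, 53], [134, 87, 53], [133, 87, 55], [135, 99, 66], [189, 149, 98], [188, 147, 97], [172, 130, 86]]
```

```bash
python3 -m crank '[0,0,0,0.001,-0.0025,-0.04,70, 0,0,0,0,0,-0.04,70, 0,0,0,0,0,-0.04,70, 0,0,0,0,0,-0.03,70, 0,0,0,0,0,-0.02,70, 0,0,0,0,0,-0.01,70, 0,0,0,0,0,-0.004,70, 0,0,0,0,0,0,20, 0,0,0,0,0,0,10, 0,0,0,0,0,0,10, 0,0,0,0,0,0,10, 0,0,0,0,0,0,10]' 80
```

```text
time_s: 7.85
position: [0.4846, 0.3392, 0.0188]
tool_rot: [[0.904, 0.428, 0.002], [0.428, -0.904, 0.001], [0.003, 0.0, -1.0]]
ft_force: [-0.7, -0.3, 6.4]
grip_width: 0.0224
```

```bash
python3 -m crank '[0,0,0,0,0,0,10, 0,0,0,0,0,0.005,10, 0,0,0,0,0,0.02,10, 0,0,0,0,0,0.04,10, 0,0,0,0,0,0.04,10, 0,0,0,0,0,0.02,10, 0,0,0,0,0,0,10, 0,0,0,0,0,0,10]'
```

```text
time_s: 8.65
position: [0.4833, 0.3388, 0.1415]
tool_rot: [[0.904, 0.428, -0.001], [0.428, -0.904, -0.001], [-0.001, -0.0, -1.0]]
ft_force: [0.0, 0.3, -3.2]
grip_width: 0.022
```

```bash
python3 -m crank '[0,0,-0.0876,-0.0012,-0.031,-0.001,10, 0,0,-0.0876,-0.0012,-0.031,-0.001,10, 0,0,-0.0876,-0.0012,-0.031,-0.001,10, 0,0,-0.0876,-0.0012,-0.031,-0.001,10, 0,0,-0.0876,-0.0012,-0.031,-0.001,10, 0,0,-0.0876,-0.0012,-0.031,-0.001,10, 0,0,-0.0876,-0.0012,-0.031,-0.001,10, 0,0,-0.0876,-0.0012,-0.031,-0.001,10, 0,0,-0.0876,-0.0012,-0.031,-0.001,10, 0,0,-0.0876,-0.0012,-0.031,-0.001,10, 0,0,-0.0876,-0.0012,-0.031,-0.001,10, 0,0,-0.0876,-0.0012,-0.031,-0.001,10, 0,0,-0.0876,-0.0012,-0.031,-0.001,10, 0,0,-0.0876,-0.0012,-0.031,-0.001,10, 0,0,-0.0876,-0.0012,-0.031,-0.001,10, 0,0,-0.0876,-0.0012,-0.031,-0.001,10, 0,0,0,0,0,0,10, 0,0,0,0,0,0,10, 0,0,0,0,0,0,10]'
python3 - <<'E'
from h import *
g=snap("wrist","w4");s=observe();print(s["position"],s["wrist_torque"])
E
```

```text
time_s: 10.55
position: [0.4642, -0.1559, 0.1255]
tool_rot: [[0.576, -0.818, -0.002], [-0.818, -0.576, 0.001], [-0.002, 0.001, -1.0]]
ft_force: [0.5, 0.3, -2.4]
grip_width: 0.0221
[ 0.4644087  -0.15584628  0.1257311 ] [ 0.02346799  0.06139621 -0.01662546]
```

View pics/w4.png

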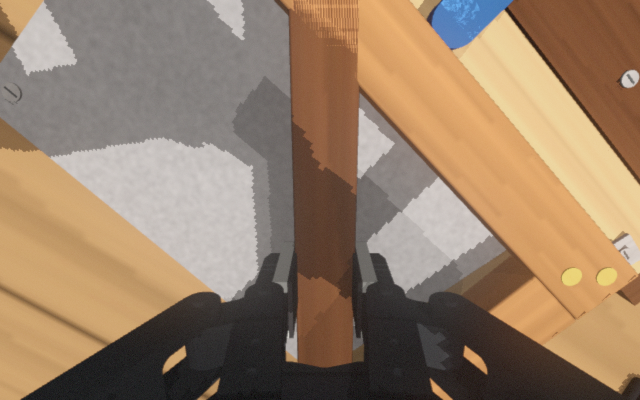

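```bash
python3 - <<'E'
from h import *
g=load("w4"); f=g["frame"].astype(int)
for v in(60,110,150,200): print(v,[(u,)+tuple(f[v,u]) for u in range(370+int((v-60)*.8),620,5) if u<370+int((v-60)*.8)+150])
E
```

```text
60 [(370, np.int64(227), np.int64(170), np.int64(111)), (375, np.int64(223), np.int64(166), np.int64(108)), (380, np.int64(214), np.int64(157), np.int64(98)), (385, np.int64(215), np.int64(156), np.int64(101)), (390, np.int64(218), np.int64(161), np.int64(104)), (395, np.int64(219), np.int64(161), np.int64(106)), (400, np.int64(221), np.int64(165), np.int64(106)), (405, np.int64(224), np.int64(168), np.int64(108)), (410, np.int64(227), np.int64(170), np.int64(111)), (415, np.int64(229), np.int64(172), np.int64(113)), (420, np.int64(230), np.int64(171), np.int64(112)), (425, np.int64(234), np.int64(177), np.int64(116)), (430, np.int64(226), np.int64(169), np.int64(111)), (435, np.int64(221), np.int64(163), np.int64(107)), (440, np.int64(217), np.int64(162), np.int64(104)), (445, np.int64(223), np.int64(167), np.int64(109)), (450, np.int64(224), np.int64(168), np.int64(110)), (455, np.int64(223), np.int64(167), np.int64(109)), (460, np.int64(233), np.int64(203), np.int64(150)), (465, np.int64(236), np.int64(212), np.int64(158)), (470, np.int64(236), np.int64(210), np.int64(157)), (475,
[... 4353 characters left out ...]
64(167), np.int64(108)), (557, np.int64(221), np.int64(165), np.int64(106)), (562, np.int64(224), np.int64(169), np.int64(109)), (567, np.int64(226), np.int64(169), np.int64(109)), (572, np.int64(227), np.int64(170), np.int64(109)), (577, np.int64(234), np.int64(205), np.int64(152)), (582, np.int64(236), np.int64(213), np.int64(158)), (587, np.int64(237), np.int64(209), np.int64(157)), (592, np.int64(237), np.int64(205), np.int64(152)), (597, np.int64(236), np.int64(201), np.int64(149)), (602, np.int64(234), np.int64(200), np.int64(148)), (607, np.int64(234), np.int64(200), np.int64(147)), (612, np.int64(233), np.int64(199), np.int64(149)), (617, np.int64(237), np.int64(208), np.int64(155))]
```

```bash
python3 - <<'E'
from h import *
g=load("w4"); f=g["frame"].astype(int); z=.127
P=[(next(u for u in range(380+int((v-20)*.8),640) if f[v,u,1]>188)-.5,v) for v in range(30,230,4)]
W=p2w(g,P,z)[:,:2]; vx,vy,x,y=cv2.fitLine(W.astype(np.float32),cv2.DIST_HUBER,0,.001,.001).ravel()
if vy<0: vx,vy=-vx,-vy
yaw=np.arctan2(vy,vx); print("square x dir",np.degrees(yaw))
d=np.array([vx,vy]);ex=np.array([vy,-vx]);tcp=np.array([.4643,-.1559])
print("TCP to outer face",(np.array([x,y])-tcp)@ex)
for c in((636,277),(628,270)): c=p2w(g,c,z)[0,:2]; print("corner rel tcp along d, ex:",(c-tcp)@d,(c-tcp)@ex)
# brace edges at rows
for v in(150,200,230): print(v,[u for u in range(270,380) if abs(f[v,u].sum()-f[v,u-1].sum())>60])
cv2.imwrite("pics/c4.png",cv2.resize(g["frame"][220:330,500:640,::-1],None,fx=4,fy=4))
E
```

```text
square x dir 79.93166
TCP to outer face 0.09037063161491825
corner rel tcp along d, ex: -0.08722747791891167 0.08912235774424992
corner rel tcp along d, ex: -0.08225656907491093 0.08851596935083839
150 [292, 357, 358]
200 [293, 357]
230 [294, 356, 379]
```

View pics/c4.png

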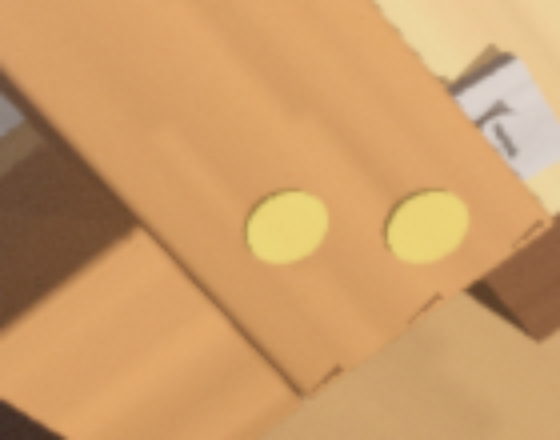

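```bash
python3 -m crank '[0,0,0,0,0,-0.03,10, 0,0,0,0,0,-0.03,10, 0,0,0,0,0,-0.02,10, 0,0,0,0,0,-0.008,10, 0,0,0,0,0,-0.002,10, 0,0,0,0,0,0,10, 0,0,0,0,0,0,10]' 100
python3 -m crank '[0,0,0,0,0,-0.001,10, 0,0,0,0,0,0,10, 0,0,0,0,0,0,10]'
```

```text
time_s: 11.3
position: [0.4652, -0.1571, 0.0372]
tool_rot: [[0.575, -0.818, 0.002], [-0.818, -0.575, -0.001], [0.002, -0.001, -1.0]]
ft_force: [-0.9, 0.8, -2.1]
grip_width: 0.0214
time_s: 11.6
position: [0.4648, -0.157, 0.0356]
tool_rot: [[0.574, -0.819, 0.0], [-0.819, -0.574, -0.0], [0.0, -0.0, -1.0]]
ft_force: [0.1, 0.4, -3.3]
grip_width: 0.0212
```

```bash
python3 -m crank '[0,0,0,0,0,-0.001,10, 0,0,0,0,0,0,10, 0,0,0,0,0,0,10]'
python3 -m crank '[0,0,0,0,0,-0.001,10, 0,0,0,0,0,0,10, 0,0,0,0,0,0,10]'
```

```text
time_s: 11.9
position: [0.4647, -0.157, 0.0343]
tool_rot: [[0.574, -0.819, -0.0], [-0.819, -0.574, 0.0], [-0.0, 0.0, -1.0]]
ft_force: [0.0, 0.3, -2.3]
grip_width: 0.0216
time_s: 12.2
position: [0.4648, -0.157, 0.0339]
tool_rot: [[0.574, -0.819, 0.001], [-0.819, -0.574, -0.0], [0.001, -0.0, -1.0]]
ft_force: [-2.1, 0.7, 5.6]
grip_width: 0.0218
```

```bash
python3 -m crank '[0,0,0.003,0,0,0.0005,10, 0,0,0,0.003,-0.0005,0,10, 0,0,0,0.003,-0.0005,0,10, 0,0,0,0.002,-0.0004,0,10, 0,0,0,0.001,-0.0002,0,10, 0,0,0,0,0,0,10, 0,0,0,0,0,0,10]'
python3 -m crank '[0,0,0,0.001,-0.0002,0,10, 0,0,0,0,0,0,10, 0,0,0,0.001,-0.0002,0,10, 0,0,0,0,0,0,10, 0,0,0,0,0,0,10]'
```

```text
time_s: 12.9
position: [0.4739, -0.1586, 0.0339]
tool_rot: [[0.577, -0.817, 0.001], [-0.817, -0.577, -0.0], [0.0, -0.0, -1.0]]
ft_force: [-1.8, 0.8, 3.5]
grip_width: 0.0216
time_s: 13.4
position: [0.4756, -0.1589, 0.0339]
tool_rot: [[0.577, -0.817, -0.0], [-0.817, -0.577, 0.0], [-0.0, 0.0, -1.0]]
ft_force: [-3.1, 0.5, 4.9]
grip_width: 0.0213
```

```bash
python3 -m crank '[0,0,0,0.001,-0.0002,0,10, 0,0,0,0,0,0,10, 0,0,0,0,0,0,10]'
python3 -m crank '[0,0,0,0.001,-0.0002,0,10, 0,0,0,0,0,0,10, 0,0,0,0,0,0,10]'
python3 -c "
from rig import *
print(observe()['wrist_torque'])"
```

```text
time_s: 13.7
position: [0.476, -0.1589, 0.0339]
tool_rot: [[0.577, -0.817, -0.002], [-0.817, -0.577, 0.001], [-0.001, 0.001, -1.0]]
ft_force: [-5.8, 1.3, 7.8]
grip_width: 0.0215
time_s: 14.0
position: [0.4768, -0.159, 0.0339]
tool_rot: [[0.577, -0.817, -0.002], [-0.817, -0.577, 0.001], [-0.002, 0.001, -1.0]]
ft_force: [-7.5, 1.7, 8.5]
grip_width: 0.0213
[ 0.08057447  1.04009029 -0.18959376]
```

```bash
python3 -m crank '[0,0,0,-0.0005,-0.003,0,10, 0,0,0,-0.0005,-0.003,0,10, 0,0,0,-0.0005,-0.003,0,10, 0,0,0,-0.0006,-0.003,0,10, 0,0,0,-0.0005,-0.003,0,10, 0,0,0,0,0,0,10]'
python3 -m crank '[0,0,0,-0.0005,-0.003,0,10, 0,0,0,-0.0005,-0.003,0,10, 0,0,0,-0.0005,-0.003,0,10, 0,0,0,-0.0006,-0.003,0,10, 0,0,0,0,0,0,10, 0,0,0,0,0,0,10]'
python3 -c "
from rig import *
print(observe()['wrist_torque'])"
```

```text
time_s: 14.6
position: [0.4743, -0.173, 0.0339]
tool_rot: [[0.576, -0.817, -0.002], [-0.817, -0.576, 0.003], [-0.003, -0.0, -1.0]]
ft_force: [-4.8, 8.3, 9.6]
grip_width: 0.0214
time_s: 15.2
position: [0.4722, -0.1849, 0.0339]
tool_rot: [[0.577, -0.817, -0.002], [-0.817, -0.577, 0.003], [-0.003, -0.0, -1.0]]
ft_force: [-4.9, 7.7, 9.1]
grip_width: 0.0215
[ 1.17506774  0.54497931 -0.12535946]
```

```bash
python3 -m crank '[0,0,0,-0.0005,-0.003,0,10, 0,0,0,-0.0005,-0.003,0,10, 0,0,0,-0.0003,-0.002,0,10, 0,0,0,0,0,0,10, 0,0,0,0,0,0,10]'
python3 -m crank '[0,0,0,0,-0.001,0,10, 0,0,0,0,0,0,10, 0,0,0,0,0,0,10]'
python3 -m crank '[0,0,0,0,-0.001,0,10, 0,0,0,0,0,0,10, 0,0,0,0,0,0,10]'
python3 -c "
from rig import *
print(observe()['wrist_torque'])"
```

```text
time_s: 15.7
position: [0.4709, -0.1927, 0.0339]
tool_rot: [[0.577, -0.817, -0.002], [-0.817, -0.577, 0.003], [-0.004, -0.0, -1.0]]
ft_force: [-5.0, 8.9, 10.6]
grip_width: 0.022
time_s: 16.0
position: [0.4708, -0.1933, 0.0339]
tool_rot: [[0.577, -0.817, -0.002], [-0.817, -0.577, 0.004], [-0.004, -0.0, -1.0]]
ft_force: [-3.8, 11.5, 11.4]
grip_width: 0.0208
time_s: 16.3
position: [0.4707, -0.1941, 0.0339]
tool_rot: [[0.577, -0.817, -0.003], [-0.817, -0.577, 0.004], [-0.005, -0.0, -1.0]]
ft_force: [-4.9, 12.3, 11.8]
grip_width: 0.0213
[ 1.76876311  0.59343319 -0.15382571]
```

```bash
python3 -m crank '[0,0,0,0.0005,-0.001,0,10, 0,0,0,0,0,0,10, 0,0,0,0,0,0,10]'
python3 -m crank '[0,0,0,0.0005,-0.001,0,10, 0,0,0,0,0,0,10, 0,0,0,0,0,0,10]'
python3 - <<'E'
from h import *
print(observe()['wrist_torque'])
g=snap("top","t5",(290,170,420,280),6)
w=snap("wrist","w5")
E
```

```text
time_s: 16.6
position: [0.4706, -0.1943, 0.0339]
tool_rot: [[0.577, -0.817, -0.004], [-0.817, -0.577, 0.006], [-0.007, -0.0, -1.0]]
ft_force: [-5.9, 15.3, 15.2]
grip_width: 0.0212
time_s: 16.9
position: [0.4706, -0.1946, 0.0339]
tool_rot: [[0.577, -0.817, -0.005], [-0.817, -0.577, 0.007], [-0.009, 0.0, -1.0]]
ft_force: [-8.1, 17.9, 17.6]
grip_width: 0.0215
[ 2.68485974  1.12134591 -0.17876466]
```

View pics/w5.png

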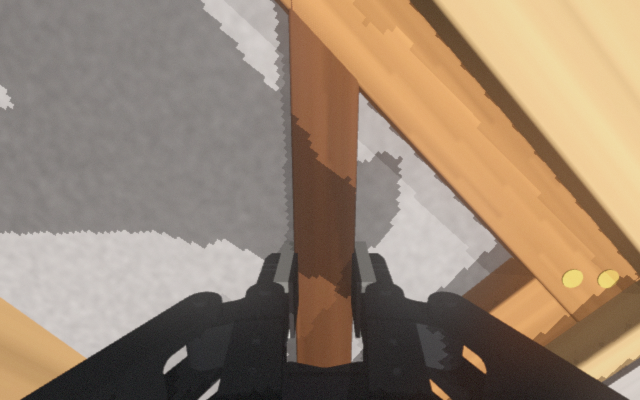

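```bash
python3 - <<'E'
from h import *
w=load("w5"); f=w["frame"].astype(int)
def fit(g,P,z):
    W=p2w(g,P,z)[:,:2]; r=cv2.fitLine(W.astype(np.float32),cv2.DIST_HUBER,0,.001,.001).ravel()
    res=(W-r[2:])@[r[1],-r[0]]; return np.degrees(np.arctan2(r[1],r[0]))%180,r[2:],res.std()
E1=[];E2=[]
for v in range(60,240,4):
    row=f[v].sum(1); # plate pale: scan from right to left
    u0=639
    s=cv2.GaussianBlur(row.astype(np.float32).reshape(1,-1),(3,1),0).ravel()
    u=min(639,int(700)); 
    k=next((u for u in range(638,300,-1) if s[u]<430),None)   # pale->dark face
    if k is None or k>636: continue
    j=next((u for u in range(k-2,300,-1) if s[u]>400),None)   # dark -> orange
    E2.append((k+.5,v)); E1.append((j+.5,v))
print(E1[::6],E2[::6])
a=fit(w,E1,.035); b=fit(w,E2,.05); print("sq edge",a,"plate top edge",b)
d=np.array([np.cos(np.radians(80.03)),np.sin(np.radians(80.03))]);ex=np.array([d[1],-d[0]])
print("gap face-to-square",(b[1]-a[1])@ex)
# top: stud profile
t=load("t5"); F=t["frame"].astype(int)
for v in(222,235,250,260): print(v,[tuple(F[v,u]) for u in range(370,408)] if v in(235,250) else "")
E
```

```text
[(458.5, 60), (478.5, 84), (498.5, 108), (517.5, 132), (537.5, 156), (555.5, 180), (576.5, 204), (598.5, 228)] [(483.5, 60), (503.5, 84), (522.5, 108), (542.5, 132), (561.5, 156), (581.5, 180), (600.5, 204), (620.5, 228)]
sq edge (np.float32(80.128815), array([ 0.5549591 , -0.23465092], dtype=float32), np.float64(0.000215804962167878)) plate top edge (np.float32(79.96776), array([ 0.55758697, -0.22391832], dtype=float32), np.float64(6.49545208314691e-05))
gap face-to-square 0.0007300021913068853
222 
235 [(np.int64(167), np.int64(150), np.int64(124)), (np.int64(170), np.int64(151), np.int64(126)), (np.int64(164), np.int64(144), np.int64(121)), (np.int64(149), np.int64(132), np.int64(111)), (np.int64(145), np.int64(132), np.int64(110)), (np.int64(154), np.int64(139), np.int64(115)), (np.int64(164), np.int64(145), np.int64(120)), (np.int64(171), np.int64(150), np.int64(126)), (np.int64(175), np.int64(155), np.int64(130)), (np.int64(183), np.int64(162), np.int64(137)), (np.int64(169), np.int64(152), np.int64(128)), (np.int64(123), np.int64(111), np.int64(92)), (np.int64(112), np.int64(1
[... 2261 characters left out ...]
.int64(229), np.int64(193), np.int64(118)), (np.int64(228), np.int64(192), np.int64(117)), (np.int64(231), np.int64(194), np.int64(117)), (np.int64(188), np.int64(161), np.int64(117)), (np.int64(157), np.int64(147), np.int64(148)), (np.int64(185), np.int64(175), np.int64(174)), (np.int64(183), np.int64(174), np.int64(173)), (np.int64(183), np.int64(173), np.int64(173)), (np.int64(184), np.int64(174), np.int64(175)), (np.int64(187), np.int64(153), np.int64(138)), (np.int64(180), np.int64(126), np.int64(71)), (np.int64(182), np.int64(123), np.int64(68)), (np.int64(178), np.int64(121), np.int64(68)), (np.int64(182), np.int64(125), np.int64(71)), (np.int64(183), np.int64(126), np.int64(72))]
260
```

```bash
python3 -m crank '[0,0,0,0.001,-0.0005,0.0006,10, 0,0,0,0,0,0,10, 0,0,0,0,0,0,10]'
python3 -m crank '[0,0,0,0.001,-0.0005,0.0006,10, 0,0,0,0,0,0,10, 0,0,0,0,0,0,10]'
cat > lean.py <<'E'
from h import *
import sys
def run(name):
    t=load(name); F=t["frame"].astype(float); s=F[:,:,0]-F[:,:,2]; P=[]
    for v in range(218,262):
        for u in range(410,378,-1):   # from right: bench(orange) -> grey board -> stud(pale)
            if s[v,u]<25 and s[v,u-1:u-3:-1].max()>30:
                w=[k for k in range(u,u-5,-1) if s[v,k]<60<=s[v,k-1]]
                if w: k=w[0]; P.append((k-1+(s[v,k-1]-60)/(s[v,k-1]-s[v,k]),v)); break
    P=np.array(P); W=p2w(t,P,.05)[:,:2]; r=cv2.fitLine(W.astype(np.float32),cv2.DIST_HUBER,0,.0005,.0005).ravel()
    res=(W-r[2:])@[r[1],-r[0]]
    W=W[abs(res)<.003]; r=cv2.fitLine(W.astype(np.float32),cv2.DIST_HUBER,0,.0005,.0005).ravel()
    a=np.degrees(np.arctan2(r[1],r[0]))%180; print(name,len(W),"stud dir",a,"lean rad",np.radians(170.03-a),"std",((W-r[2:])@[r[1],-r[0]]).std())
for n in sys.argv[1:]: run(n)
E
python3 - <<'E'
from h import *
print(observe()['wrist_torque']); snap("top","t6",(290,170,420,280),6)
E
python3 lean.py t1 t5 t6
```

```text
time_s: 17.3
position: [0.4707, -0.1948, 0.0339]
tool_rot: [[0.577, -0.817, -0.008], [-0.817, -0.577, 0.008], [-0.011, 0.002, -1.0]]
ft_force: [-11.2, 18.2, 14.4]
grip_width: 0.0218
time_s: 17.6
position: [0.4707, -0.1948, 0.0339]
tool_rot: [[0.577, -0.817, -0.01], [-0.817, -0.577, 0.01], [-0.014, 0.003, -1.0]]
ft_force: [-15.0, 19.4, 11.1]
grip_width: 0.0214
[ 2.36229992  1.85658115 -0.17722856]
t1 44 stud dir 164.0112 lean rad 0.10504786 std 0.0003305526790311826
t5 44 stud dir 170.01868 lean rad 0.00019760655 std 0.0003098230260720163
t6 44 stud dir 170.04747 lean rad -0.00030493195 std 0.0002516603892076972
```

View pics/t6.png

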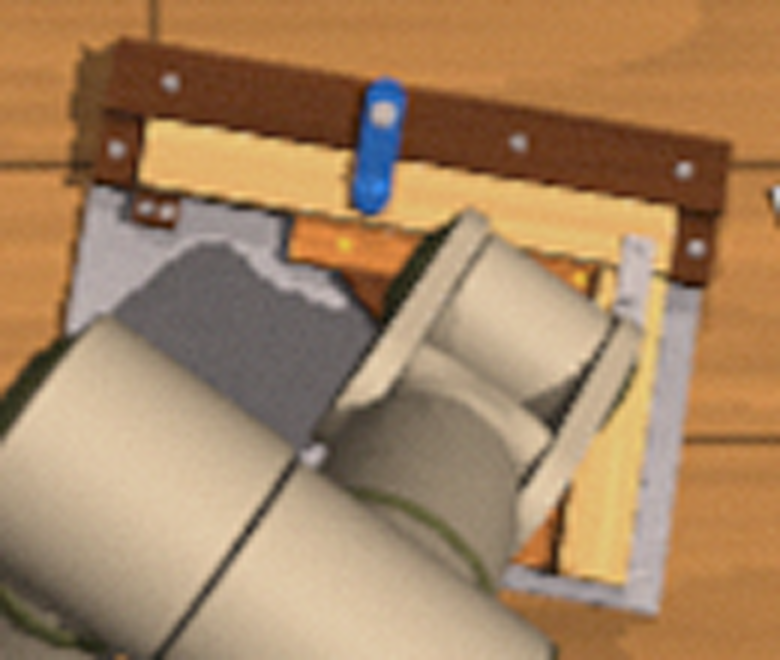

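Stud lean reads about 0. The pushing has tipped the tool by 0.014 rad, so I'll level it to keep the square flat on the board.

```bash
python3 -m crank '[-0.006,-0.004,0,0,0,0,10, 0,0,0,0,0,0,10, -0.006,-0.004,0,0,0,0,10, 0,0,0,0,0,0,10, 0,0,0,0,0,0,10]'
python3 -m crank '[0,0,0,0,0,0,10, 0,0,0,0,0,0,10, 0,0,0,0,0,0,10]'
python3 - <<'E'
from h import *
print(observe()['wrist_torque']); snap("top","t7")
E
python3 lean.py t7
```

```text
time_s: 18.15
position: [0.4706, -0.1947, 0.0339]
tool_rot: [[0.577, -0.817, -0.003], [-0.817, -0.577, -0.002], [0.0, 0.003, -1.0]]
ft_force: [-14.2, 18.0, 12.0]
grip_width: 0.0215
time_s: 18.45
position: [0.4706, -0.1947, 0.0339]
tool_rot: [[0.577, -0.817, -0.003], [-0.817, -0.577, -0.002], [0.0, 0.003, -1.0]]
ft_force: [-13.7, 17.4, 12.8]
grip_width: 0.0214
[ 3.07610057  2.15179937 -0.17536489]
t7 44 stud dir 170.09079 lean rad -0.0010610034 std 0.0002751143080307094
```

```bash
python3 -c "
from rig import *
print(close_job())"
```

```text
the job is handed in; nothing more can be done
None
```

The job is handed in at about 18.5 s. The turnbutton lies straight across the plate, and the arm is still holding the square pressed into the corner.

- **Turnbutton:** I turned it with the jaws, and the wrist camera then put it at about 1.58 rad (target 1.57). The last top picture I viewed still shows it straight across the plate.
- **Square against the plate:** I gripped the square by its brace, laid it on the board and pressed it home. Its face was parallel to the plate within about 0.16°. The measured gap was 0.7 mm, which is inside the 2 mm calibration error. I took this reading before the final press and did not repeat it.
- **Stud:** It started leaning about 0.105 rad, and three readings after pressing gave +0.0002, −0.0003 and −0.0011 rad. I did not view the square's face against the stud directly. I judge it flush because the tool stopped moving as I pushed further, and its position was within about 1 mm of the predicted place.
- **Holding force:** The arm presses with about 14 N against the plate, 17 N against the stud and 13 N downwards. These were steady over the last readings. Pushing had tipped the tool by 0.014 rad, so I levelled it before handing in.
- **Other things on the bench:** I did not touch the phones or the other items, though I made no separate check of where they lie at the end.

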